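# Lock the interlock key into the key block

## Robot

A 7-joint arm with a two-finger parallel gripper is mounted at the origin on the work surface. World frame = base frame: x ahead of the robot, y to its left, z up, the work surface at z = 0. Lengths are in m, angles in degrees, forces in N, time in s.
With the tool pointing down it reaches from about 0.425 to 0.875 m from the base axis. Payload 4.7 kg.
Tool frame: the origin (TCP) lies at the very end of the fingers, on their centre line; the grasp point (between the pads) lies grip_point_offset behind it (grip_point_offset is the distance from the TCP to the grasp point, in m); z points along the fingers, x is the direction in which the jaws open and shut, and the axes are right-handed (so a half turn about z gives the same grasp; the last joint's range is limited). The gripper opens to 85 mm and grips with 20 to 120 N. Pads are 22 mm wide; open, the fingers measure 114 mm over their backs; the gripper's body (76 mm by 85 mm) begins 54 mm behind the grasp point. The pads swing forward as they close: fully open they stand 13 mm farther back than shut.
Start: joints at [-64.28, 18.392, -4.016, 83.108, 1.295, 78.541, -3.26], TCP at [0.274, 0.59, 0.231] pointing down, gripper open.
Joint ranges: [-163.93, 163.93], [-17.29, 119.83], [-79.2, 71.16], [3.27, 140.29], [-89.18, 269.18], [5.43, 117.66], [-154.24, 154.24]. Speed limits (degrees/s): [147.25, 147.25, 180, 180, 180, 180, 180].

## Interface

Orientations are given as a 3x3 rotation matrix whose columns are the frame's x, y, z axes.
In Python, from workcell import get_obs, capture, camera_params, close_job, grip_point_offset gives the robot as it stands.
- The arm moves only by the shell command python3 -m creep 'ROWS' [FORCE]. ROWS is JSON, one flat list of numbers, 7 for each row, row after row: the closure, from -1 (fully open) to 1 (shut), so that 0 is half open, then the shift along the tool's x, y, z in m, then the turn, a rotation vector about the tool's x, y, z in rad. A call has 1 to 8 rows; each row is the pose to reach, as a shift and turn from the pose commanded when the call began, along the tool's axes at that moment; what a row does not reach only later rows make up. A row lasts 1/12 s, in which the tool goes at most 41.7 mm and 7.16 degrees, less where a joint would pass 70% of its speed; a pose out of reach is approached as far as the arm can. A call with a gripper value outside its range is refused whole. The fingers move at their own pace and stop on an object; FORCE is the grip in N (left out, the last holds). Time passes only in rows, so rows that repeat a pose let the fingers close. It gives the time, the measured TCP pose, the force and the opening at its end, in the units of the state.
- get_obs(): the state, without advancing time (a new reading comes with each control period).
- capture(name): name is "scene" or "top"; returns the picture (384x512x3 uint8, blue, green, red); there is no depth.
- camera_params(name): a dict with "mtx" (3x3 intrinsics, pixels), "k1" (the pictures are not rectified: a ray, as slopes to the right and down, at radius r is drawn at 1 + k1 r^2 times it, then the intrinsics apply), "camera_from_world" (4x4, takes a point from world to camera coordinates). Camera axes: x right, y down, z forward; pixel columns grow to the right and rows downward; lengths in m; the calibration is good to about 2 mm. A picture is of the moment at which its call begins. camera_params takes no time and is no camera call.
- close_job(): hands the job in, once; it reports no verdict.
The state is a dict: "time": time; "joint_positions": joint angles; "qd": joint speeds; "tau": joint torques, N m; "position": TCP position; "tcp_rot": TCP orientation; "contact_force": force on the tool from outside, world axes, zero at the start; "moment": the same for the moment, N m; "width": finger opening in m.
Only numpy, scipy, OpenCV 4.12 (cv2) and the standard library are available. Lean on these libraries where they do the work, as an engineer would, in place of code of your own. Each camera call takes 0.05 s, during which the arm holds its last target.

## Task

Take the T-headed interlock key upright out of its stand, feel its head into the slot of the key block, press it down gently against the spring, turn it a quarter turn, and let the spring lift it home, so that it is left standing locked across the slot. Press and pull lightly all the way, since the lock is delicate (it takes no more than 40 newtons), and leave the other things on the counter where they are.

Things in the scene. Friction and masses are not known exactly. Their poses are not given: they have to be found in the camera images.
- key: Interlock key, 90 g, 70 mm tall, upright in its stand. From below: steel T-head bar 30 long x 9 wide x 8 tall; round shank 9 diameter; black flat wing grip 40 long x 12 thick, from 40 to 70 mm above the key's underside. Wing and head both lie along the key's x; z is up. Origin: centre of the head's underside. Grip the wing across its thickness (key y), firmly, since it can pivot in the grip.
- keystand: Fixed grey block 80 (x) x 64 (y) x 36 tall with one upright pocket in the middle of its top, 32 (x) x 11 (y) wide and 26 deep; the key's head rests on the pocket floor, 10 mm above the counter, lengthwise along the stand's x. Origin: centre of the underside.
- keyblock: Fixed white housing 130 (x) x 90 (y) x 62 tall, a steel face plate 96 x 64 x 8 on top (its top 70 mm up). Origin: centre of the housing's underside, z up. A through slot in the plate, 33 long (block's x) x 13 wide, has no lead-in. Two screw heads lie 41 mm either side of the slot's centre along x. The 8 mm tall head turns freely only with its underside below 50 mm; 42 to 47 is good.
- plate_mid (a point): Point on the face plate's top over the housing's centre, axes as the housing. NOT the slot's centre: the plate was screwed down rigidly up to 14 mm either way along the block's x from here (y is exact), so the slot's centre must be found by feel or by sight to about 1.5 mm.
- spring_mid (a point): Point 55 mm up under the housing's centre, axes as the housing: level of the top of the flat spring follower under the slot when not pressed. It goes down 17 mm to a firm stop; about 4 N at first touch, 0.6 N more per mm, 14 N at the stop.
- groove_mid (a point): Point 62 mm up under the housing's centre: level of the plate's underside. Ridges 4 mm deep below it leave a groove 15 mm wide, 44 mm long, along the block's y, centred on the slot. After a quarter turn (either way) the spring lifts the head into it: head top against the plate, underside 54 mm up. The key is then locked and can be let go.
- plug: Bystander, to be left alone: loose black blanking plug with a round knob, 42 diameter, 54 tall, mm. Origin: middle of its underside.
- tape: Bystander, to be left alone: loose roll of paper tape, 90 diameter, 19 tall mm. Origin: middle of its underside.
- mouse: Bystander, to be left alone: loose black computer mouse, about 90 x 60 x 35 mm. Origin: middle of its underside.
- notes: Bystander, to be left alone: loose yellow block of note paper, 76 x 76 x 22 mm. Origin: middle of its underside.
- pencup: Bystander, to be left alone: loose black pen cup, 76 diameter, 100 tall mm. Origin: middle of its underside.
- meter: Bystander, to be left alone: loose white room thermometer, 24 x 105 x 75 mm. Origin: middle of its underside.
- handset: Bystander, to be left alone: loose white exposure hand switch lying down, 118 x 34 x 34 mm. Origin: middle of its underside.
Things that resemble listed ones, but are neither listed nor needed, are in the scene too. There is more than one size of the key; the one meant has the size given above. Several things have the shape of the keyblock; the one meant has the colours described above.

How it is judged:
By the outcome, as a careful person would: the job done as asked, in the order asked, and still so for the second after the job is handed in, with the robot touching nothing.
It also fails if it takes over 72 s, if anything falls off the work surface, if the arm or the gripper's body presses on something with over 40 N, if the wrist force passes 120 N, or if a joint passes its speed limit or range.

## Working session

There is one attempt and no reset: what is moved stays moved. The work goes in short steps, Python scripts to look and compute and a shell command to move; the robot and the scene stay as the last step left them, time stands still between calls to the robot, and variables do not carry over. Pictures are saved under pics/ and viewed, and the job is handed in when it is done.

```bash
mkdir -p pics; ls
python3 - <<'E'
from workcell import *
import cv2,numpy as np
print(grip_point_offset)
o=get_obs();print(o)
for n in("scene","top"):
    im=capture(n);cv2.imwrite(f"pics/{n}0.png",im)
    p=camera_params(n);print(n,p)
E
```

```text
pics
0.0187
{'time': 0.0, 'joint_positions': array([-64.28106827,  18.43928063,  -4.01511456,  83.17576705,
         1.29250522,  78.54051581,  -3.26128951]), 'qd': array([ 0.05275129,  0.02858833,  0.01766604, -0.05384471,  0.01252512,
       -0.01850411,  0.03331374]), 'tau': array([-6.08171413e-04, -4.93577993e+01, -3.82441739e-01, -3.14335549e+01,
        1.31199075e-02,  1.12181550e-02,  2.27325768e-05]), 'position': array([0.27359385, 0.58901572, 0.23021334]), 'tcp_rot': array([[ 4.21214694e-01,  9.06960643e-01, -7.56901454e-04],
       [ 9.06958910e-01, -4.21215370e-01, -1.77413004e-03],
       [-1.92788465e-03,  6.08111265e-05, -9.99998140e-01]]), 'contact_force': array([-0.49237955, -0.24602784, -0.1115471 ]), 'moment': array([-0.00360821, -0.03090934, -0.02566629]), 'width': 0.08556930452155584}
scene {'mtx': array([[461.549182  ,   0.        , 252.08310143],
       [  0.        , 461.549182  , 186.43506029],
       [  0.        ,   0.        ,   1.        ]]), 'k1': 0.0125387333320367, 'camera_from_world': array([[-0.7622243 ,  0.64717297, -0.01346336,  0.42928256],
       [ 0.52452551,  0.60531783, -0.59871805, -0.29368797],
       [-0.37932453, -0.46341933, -0.80084669,  1.61542988],
       [ 0.        ,  0.        ,  0.        ,  1.        ]])}
top {'mtx': array([[477.95207316,   0.        , 243.36481901],
       [  0.        , 477.95207316, 178.93988716],
       [  0.        ,   0.        ,   1.        ]]), 'k1': 0.0009448341704291095, 'camera_from_world': array([[-0.02173745, -0.99973724, -0.00727606,  0.05680894],
       [-0.98339061,  0.02269262, -0.18007764,  0.57283433],
       [ 0.18019543,  0.00324078, -0.98362549,  1.37765864],
       [ 0.        ,  0.        ,  0.        ,  1.        ]])}
```

View pics/scene0.png

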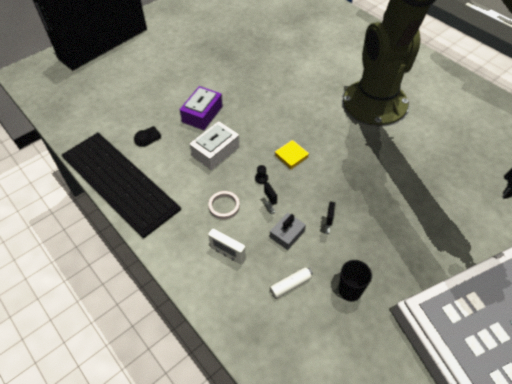

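View pics/top0.png

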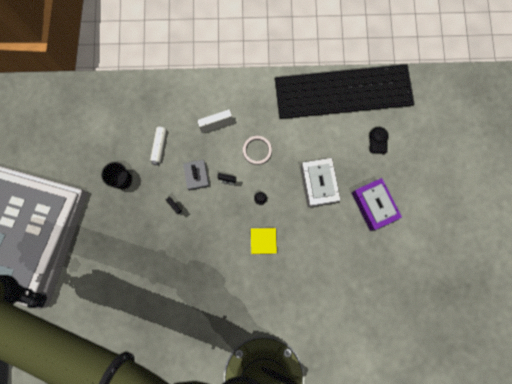

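Run:
```python
import cv2,numpy as np
t=cv2.imread("pics/top0.png");s=cv2.imread("pics/scene0.png")
a=cv2.resize(t[145:225,150:270],None,fx=6,fy=6,interpolation=cv2.INTER_CUBIC)
cv2.imwrite("pics/tc1.png",a)
cv2.imwrite("pics/tc2.png",cv2.resize(t[145:240,290:410],None,fx=6,fy=6,interpolation=cv2.INTER_CUBIC))
cv2.imwrite("pics/sc1.png",cv2.resize(s[155:255,240:350],None,fx=6,fy=6,interpolation=cv2.INTER_CUBIC))
cv2.imwrite("pics/sc2.png",cv2.resize(s[75:175,160:270],None,fx=6,fy=6,interpolation=cv2.INTER_CUBIC))
```

```text
(no output)
```

View pics/tc1.png

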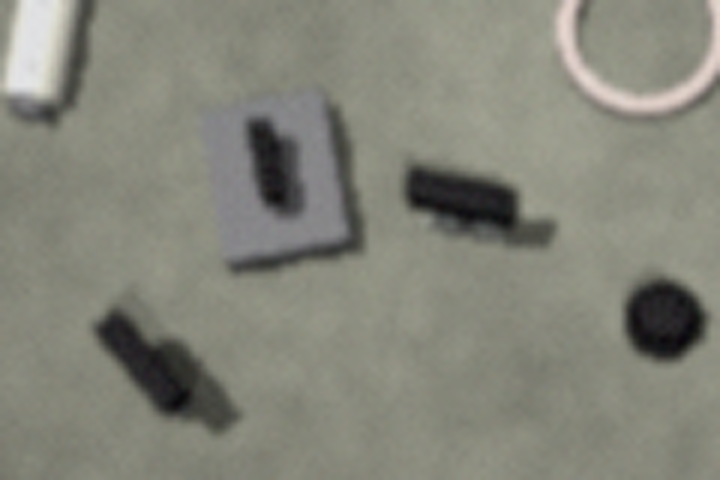

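View pics/tc2.png

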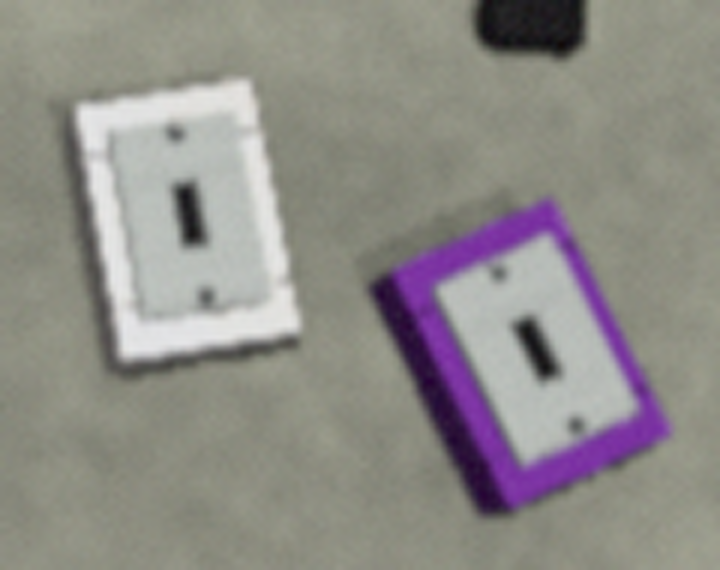

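View pics/sc1.png

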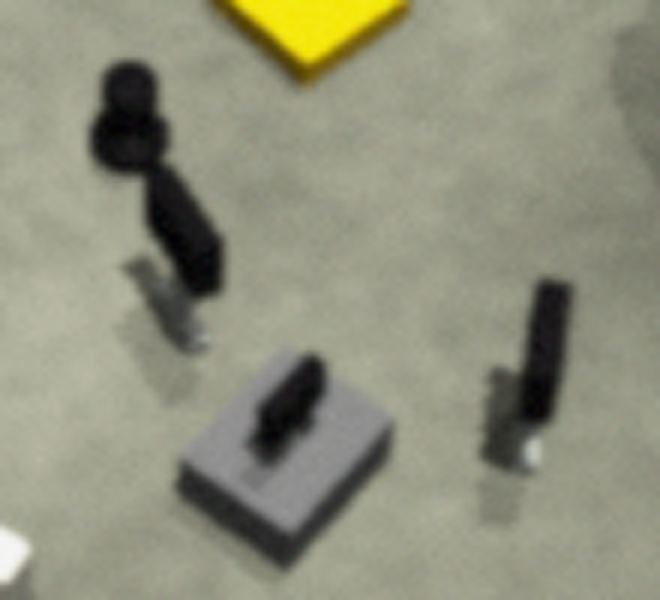

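View pics/sc2.png

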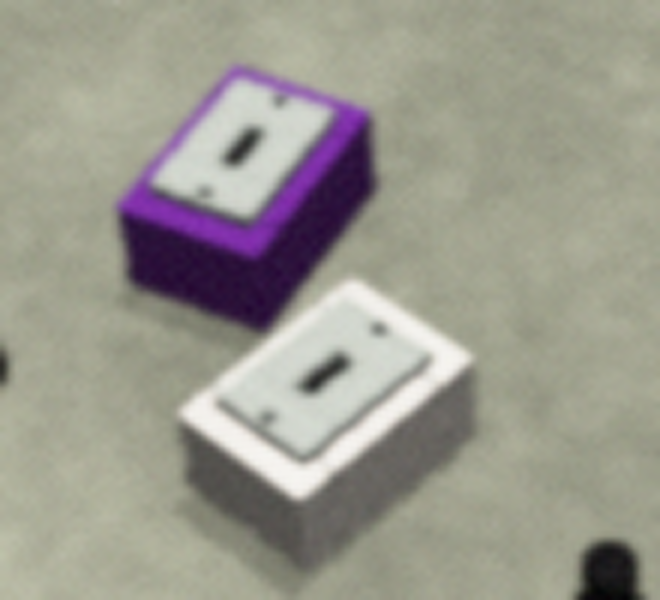

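```bash
cat > h.py <<'E'
import cv2,numpy as np
from workcell import *
P={n:camera_params(n) for n in("scene","top")}
def ray(n,uv):
    p=P[n];K=p["mtx"];d=np.array([p["k1"],0,0,0.])
    uv=np.asarray(uv,float).reshape(-1,1,2)
    q=cv2.undistortPoints(uv,K,d).reshape(-1,2)
    T=p["camera_from_world"];R=T[:3,:3];c=-R.T@T[:3,3]
    return c,np.c_[q,np.ones(len(q))]@R
def onz(n,uv,z):
    c,d=ray(n,uv);return c+d*((z-c[2])/d[:,2])[:,None]
def two(uvs,uvt):
    A=[];b=[]
    for n,u in(("scene",uvs),("top",uvt)):
        c,d=ray(n,u);d=d[0]/np.linalg.norm(d[0]);M=np.eye(3)-np.outer(d,d);A.append(M);b.append(M@c)
    return np.linalg.lstsq(np.vstack(A),np.hstack(b),rcond=None)[0]
def blobs(n,im,box,thr,minA=2,z=None,dark=True):
    x0,y0,x1,y1=box;S=8
    g=cv2.cvtColor(im[y0:y1,x0:x1],cv2.COLOR_BGR2GRAY)
    G=cv2.resize(g,None,fx=S,fy=S,interpolation=cv2.INTER_CUBIC)
    m=((G<thr) if dark else (G>thr)).astype(np.uint8)
    cs,_=cv2.findContours(m,cv2.RETR_LIST,cv2.CHAIN_APPROX_NONE)
    out=[]
    for c in cs:
        A=cv2.contourArea(c)/S/S
        if A<minA: continue
        M=cv2.moments(c);cen=np.array([M["m10"],M["m01"]])/M["m00"]
        f=lambda q:(np.asarray(q,float)+.5)/S-.5+np.array([x0,y0])
        bx=f(cv2.boxPoints(cv2.minAreaRect(c)));out.append((A,f(cen),bx,f(c[:,0])))
    return sorted(out,key=lambda o:-o[0])
def rectinfo(n,bx,z):
    w=onz(n,bx,z)[:,:2];e=w[1]-w[0],w[2]-w[1];l=[np.linalg.norm(v) for v in e]
    v=e[int(np.argmax(l))];return w.mean(0).round(4),np.round(sorted(l),4),round(np.degrees(np.arctan2(v[1],v[0]))%180,1)
E
python3 - <<'E'
from h import *
t=cv2.imread("pics/top0.png");s=cv2.imread("pics/scene0.png")
print("slot/screws")
for n,im,box in(("top",t,(308,160,336,202)),("scene",s,(192,123,238,156))):
    for A,c,b,_ in blobs(n,im,box,110,1): print(n,round(A,1),c.round(2),rectinfo(n,b,.07),onz(n,c[None],.07)[0].round(4))
print("wing")
for n,im,box in(("top",t,(186,160,208,186)),("scene",s,(276,208,302,242)),("top",t,(216,170,240,188)),("top",t,(164,192,186,216))):
    for A,c,b,_ in blobs(n,im,box,50,6): print(n,round(A,1),c.round(2),rectinfo(n,b,.08),rectinfo(n,b,.07))
E
```

```text
slot/screws
top 35.5 [321.13 180.3 ] (array([ 0.5615, -0.1851]), array([0.0114, 0.0308]), np.float64(8.2)) [ 0.5614 -0.1853  0.07  ]
top 1.6 [307.89 200.32] (array([ 0.5033, -0.1437]), array([0.0022, 0.0078]), np.float64(177.4)) [ 0.5028 -0.1435  0.07  ]
top 1.3 [323.94 194.14] (array([ 0.52  , -0.1914]), array([0.0037, 0.0041]), np.float64(177.0)) [ 0.5199 -0.1914  0.07  ]
scene 175.7 [228.87 148.51] (array([ 0.5574, -0.1144]), array([0.0353, 0.0992]), np.float64(7.2)) [ 0.5551 -0.1171  0.07  ]
scene 98.3 [200.16 125.6 ] (array([ 0.5649, -0.2487]), array([0.0339, 0.057 ]), np.float64(138.9)) [ 0.5636 -0.2523  0.07  ]
scene 55.6 [195.71 152.46] (array([ 0.633 , -0.1713]), array([0.0353, 0.0371]), np.float64(139.0)) [ 0.6408 -0.1704  0.07  ]
scene 17.7 [213.61 136.9 ] (array([ 0.5608, -0.1858]), array([0.0104, 0.0292]), np.float64(7.9)) [ 0.561  -0.1856  0.07  ]
wing
top 47.6 [194.68 172.14] (array([0.5929, 0.1862]), array([0.0128, 0.0426]), np.float64(11.5)) (array([0.5949, 0.1872]), array([0.0129, 0.0429]), np.float64(11.5))
scene 91.8 [287.67 222.8 ] (array([0.6056, 0.1994]), array([0.0211, 0.0529]), np.float64(9.9)) (array([0.6009, 0.1951]), array([0.0213, 0.0534]), np.float64(9.9))
scene 16.6 [277.88 239.74] (array([0.6618, 0.2216]), array([0.011 , 0.0216]), np.float64(101.1)) (array([0.6576, 0.2175]), array([0.0111, 0.0218]), np.float64(101.1))
top 101.6 [226.71 177.87] (array([0.5722, 0.0931]), array([0.021 , 0.0538]), np.float64(76.5)) (array([0.5741, 0.0935]), array([0.0212, 0.0542]), np.float64(76.5))
top 99.8 [174.73 205.61] (array([0.4977, 0.2443]), array([0.0223, 0.0575]), np.float64(39.8)) (array([0.499 , 0.2458]), array([0.0225, 0.058 ]), np.float64(39.8))
```

Run:
```python
from h import *
t=cv2.imread("pics/top0.png");s=cv2.imread("pics/scene0.png")
def face(n,im,box,fn,z,tag):
    x0,y0,x1,y1=box;S=8
    c=cv2.resize(im[y0:y1,x0:x1],None,fx=S,fy=S,interpolation=cv2.INTER_CUBIC).astype(int)
    m=fn(c[...,0],c[...,1],c[...,2]).astype(np.uint8)
    cv2.imwrite(f"pics/m_{tag}_{n}.png",m*255)
    cs,_=cv2.findContours(m,cv2.RETR_EXTERNAL,cv2.CHAIN_APPROX_NONE);k=max(cs,key=cv2.contourArea)
    k=cv2.convexHull(k)[:,0]
    uv=(k+.5)/S-.5+[x0,y0];w=(onz(n,uv,z)[:,:2]*1e3).astype(np.float32)
    r=cv2.minAreaRect(w);print(tag,n,np.round(r[0],1),np.round(r[1],1),round(r[2],1))
st=lambda b,g,r:(b-g>-3)&(g>85)
face("top",t,(180,155,215,195),st,.036,"stand");face("scene",s,(265,205,310,250),st,.036,"stand")
wh=lambda b,g,r:(np.minimum(b,r)>170)&(np.minimum(np.minimum(b,g),r)>170)
face("top",t,(298,153,344,212),wh,.062,"block");face("scene",s,(185,118,245,172),wh,.062,"block")
pl=lambda b,g,r:(b+g+r>420)&(b+g+r<640)
for n,im,pts in(("top",t,[(319.5,166.5),(321.5,180.3),(324,194)]),("scene",s,[(204,144),(213.6,137),(223,129.5)])):
    for p in pts:
        x,y=map(int,p);c=im[y-3:y+4,x-4:x+5].sum(2);print(n,p);print(c) if p!=pts[1] else 0
```

```text
stand top [596.2 189.2] [82.  65.4] 9.7
stand scene [597.8 192.1] [79.5 64.4] 9.1
block top [ 561.  -185.4] [130.5  90.3] 7.9
block scene [ 559.8 -186.5] [133.4  94.1] 7.8
top (319.5, 166.5)
[[678 673 672 665 664 663 660 661 661]
 [670 667 657 616 618 618 620 620 611]
 [624 616 578 517 517 551 565 567 568]
 [565 551 479 383 396 456 537 551 555]
 [556 543 483 349 307 403 521 561 561]
 [563 556 526 451 413 477 543 556 567]
 [565 557 553 540 528 550 558 567 565]]
top (321.5, 180.3)
top (324, 194)
[[567 575 567 563 559 566 572 560 567]
 [564 571 554 515 502 526 561 560 573]
 [564 561 523 429 376 439 540 558 553]
 [561 556 515 371 291 389 529 550 535]
 [544 542 506 406 336 416 497 504 493]
 [544 528 499 459 424 447 464 490 545]
 [559 593 582 582 571 560 558 589 645]]
scene (204, 144)
[[627 622 625 633 635 633 634 624 621]
 [617 630 620 616 602 615 630 637 631]
 [558 607 604 552 511 537 594 635 636]
 [459 530 545 473 398 449 562 615 632]
 [492 451 472 453 437 515 588 619 628]
 [640 525 427 421 478 565 606 627 629]
 [705 670 569 441 415 485 565 604 626]]
scene (213.6, 137)
scene (223, 129.5)
[[631 664 691 709 714 707 691 640 555]
 [631 629 647 676 693 710 713 708 673]
 [633 623 600 575 591 668 705 714 715]
 [630 616 563 439 425 555 663 699 716]
 [630 631 577 468 439 524 621 673 701]
 [625 630 618 604 590 604 618 632 655]
 [624 626 626 629 636 634 624 624 629]]
```

```bash
cat >> h.py <<'E'
from scipy.spatial.transform import Rotation as Ro
def goal(p,yaw):
    o=get_obs();R=o["tcp_rot"];y=np.radians(yaw)
    x=np.array([np.cos(y),np.sin(y),0]);z=np.array([0,0,-1.]);Rt=np.c_[x,np.cross(z,x),z]
    print("shift",(R.T@(np.array(p)-o["position"])).round(4),"rotvec",Ro.from_matrix(R.T@Rt).as_rotvec().round(4),"norm deg",round(np.degrees(Ro.from_matrix(R.T@Rt).magnitude()),1))
def st():
    o=get_obs();R=o["tcp_rot"];print("t",round(o["time"],2),"p",o["position"].round(4),"yaw",round(np.degrees(np.arctan2(R[1,0],R[0,0])),2),"tilt",R[:2,2].round(4),"F",o["contact_force"].round(2),"M",o["moment"].round(3),"w",round(o["width"],4),"q",o["joint_positions"].round(1))
E
python3 - <<'E'
from h import *
st();goal([.5965,.190,.20],99.5)
# screws
for n,a,b in(("top",(318.8,166.75),(324.0,193.95)),("scene",(203.9,143.9),(222.6,130.0))):
    print(n,onz(n,[a,b],.0715).round(4),onz(n,[a,b],.0715).mean(0).round(4))
E
```

```text
t 0.1 p [0.2737 0.5891 0.2303] yaw 65.09 tilt [-0.0006 -0.0016] F [0.71 1.23 0.32] M [-0.035 -0.043  0.042] w 0.0851 q [-64.3  18.4  -4.   83.2   1.3  78.5  -3.3]
shift [-0.2259  0.4609  0.0308] rotvec [-4.000e-04  1.700e-03 -6.006e-01] norm deg 34.4
top [[ 0.602  -0.1802  0.0715]
 [ 0.5203 -0.1913  0.0715]] [ 0.5611 -0.1858  0.0715]
scene [[ 0.6019 -0.1809  0.0715]
 [ 0.5225 -0.1893  0.0715]] [ 0.5622 -0.1851  0.0715]
```

Look-alikes (top view): keys at (195,172) in the stand, (228,178) and (175,203) loose and longer (~54 mm wings). Blocks: white at (321,181), purple at (378,204). The plug is at (261,198). I choose the key in the grey stand (wing about 42 mm seen) and the white block with the steel plate; the close crops above confirm both. The slot is at about (0.561, -0.1855), yaw 7.9°.

```bash
python3 -m creep '[-0.3,-0.0282,0.0576,0.004,0,0,-0.1, -0.3,-0.0565,0.115,0.008,0,0,-0.2, -0.3,-0.0847,0.173,0.012,0,0,-0.3, -0.3,-0.113,0.23,0.016,0,0,-0.4, -0.3,-0.141,0.288,0.02,0,0,-0.5, -0.3,-0.169,0.346,0.02,0,0,-0.6, -0.3,-0.198,0.404,0.02,0,0,-0.6, -0.3,-0.2259,0.461,0.02,0,0,-0.6]'; python3 -c "
from h import *
st();goal([.5965,.190,.13],99.5)"
```

```text
time: 0.77
position: [0.484, 0.3288, 0.2144]
tcp_rot: [[-0.165, 0.986, -0.001], [0.986, 0.165, -0.0], [-0.0, -0.001, -1.0]]
contact_force: [0.7, 0.3, -0.1]
width: 0.0554
t 0.77 p [0.484  0.3288 0.2144] yaw 99.49 tilt [-0.0005 -0.0003] F [ 0.7   0.34 -0.09] M [ 0.039 -0.031  0.045] w 0.0554 q [-39.6  11.    3.2  94.3  -0.6  74.8  63.2]
shift [-0.1554  0.0882  0.0843] rotvec [-0.0006  0.0002 -0.0003] norm deg 0.0
```

```bash
python3 -m creep '[-0.3,-0.035,0.02,0.01,0,0,0, -0.3,-0.07,0.04,0.025,0,0,0, -0.3,-0.1,0.058,0.04,0,0,0, -0.3,-0.13,0.074,0.06,0,0,0, -0.3,-0.1554,0.0882,0.0843,0,0,0, -0.3,-0.1554,0.0882,0.0843,0,0,0, -0.3,-0.1554,0.0882,0.0843,0,0,0]'; python3 -c "
from h import *
st();goal([.5965,.190,.0475],99.5)
cv2.imwrite('pics/t1.png',cv2.resize(capture('top')[130:240,130:290],None,fx=5,fy=5,interpolation=cv2.INTER_CUBIC))
cv2.imwrite('pics/s1.png',cv2.resize(capture('scene')[150:260,220:360],None,fx=5,fy=5,interpolation=cv2.INTER_CUBIC))"
```

```text
time: 1.35
position: [0.5954, 0.1888, 0.1279]
tcp_rot: [[-0.16, 0.987, -0.004], [0.987, 0.16, -0.003], [-0.002, -0.005, -1.0]]
contact_force: [-0.3, 1.0, -0.2]
width: 0.0559
t 1.35 p [0.5954 0.1888 0.1279] yaw 99.2 tilt [-0.0042 -0.0026] F [-0.34  0.99 -0.18] M [ 0.061  0.011 -0.008] w 0.0559 q [-27.6  19.3   9.2  94.3  -3.2  66.9  81.6]
shift [0.0012 0.0017 0.0804] rotvec [-0.0046  0.0019 -0.0053] norm deg 0.4
```

View pics/s1.png

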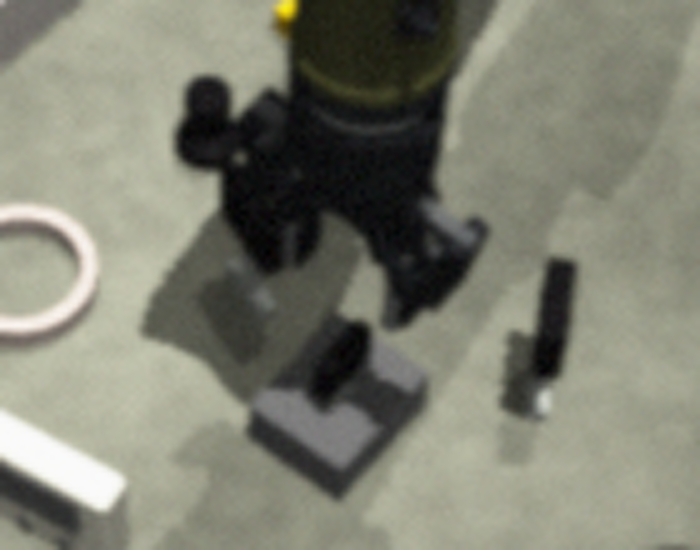

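The scene crop shows the open jaws above the wing at crop (340,360), which is scene (288,222), with the fingers on either side of its thickness and the loose keys clear. I go down.

```bash
python3 -m creep '[-0.3,0.001,0.0015,0.02,0,0,-0.005, -0.3,0.001,0.0015,0.04,0,0,-0.005, -0.3,0.001,0.0015,0.055,0,0,-0.005, -0.3,0.001,0.0015,0.068,0,0,-0.005, -0.3,0.001,0.0015,0.078,0,0,-0.005, -0.3,0.001,0.0015,0.0795,0,0,-0.005, -0.3,0.001,0.0015,0.0795,0,0,-0.005, -0.3,0.001,0.0015,0.0795,0,0,-0.005]'; python3 -c "
from h import *
st();goal([.5965,.190,.0475],99.5)"
```

```text
time: 2.12
position: [0.5978, 0.1938, 0.052]
tcp_rot: [[-0.17, 0.985, 0.002], [0.985, 0.17, 0.001], [0.0, 0.002, -1.0]]
contact_force: [0.6, 0.8, -0.4]
width: 0.0555
t 2.12 p [0.5978 0.1938 0.052 ] yaw 99.78 tilt [0.0015 0.0007] F [ 0.6   0.75 -0.43] M [-0.029 -0.011  0.044] w 0.0555 q [-27.4  23.8   8.6  97.7  -4.1  58.7  82.4]
shift [-0.0036 -0.0019  0.0045] rotvec [ 0.0016 -0.0004  0.0049] norm deg 0.3
```

```bash
python3 -m creep '[-0.3,0,0,0,0,0,0, -0.3,0,0,0,0,0,0, -0.3,0,0,0,0,0,0]'; python3 -c "
from h import *
st();goal([.5965,.190,.0475],99.5)"
```

```text
time: 2.37
position: [0.5977, 0.1934, 0.0518]
tcp_rot: [[-0.169, 0.986, 0.001], [0.986, 0.169, 0.001], [0.0, 0.001, -1.0]]
contact_force: [-0.1, -0.9, 0.2]
width: 0.0556
t 2.37 p [0.5977 0.1934 0.0518] yaw 99.75 tilt [0.0013 0.0006] F [-0.12 -0.93  0.19] M [-0.024 -0.037  0.031] w 0.0556 q [-27.4  23.8   8.7  97.8  -4.1  58.6  82.4]
shift [-0.0031 -0.0017  0.0043] rotvec [ 0.0013 -0.0004  0.0043] norm deg 0.3
```

```bash
python3 -m creep '[-0.3,-0.003,-0.0015,0.0043,0,0,0.004, -0.3,-0.003,-0.0015,0.0043,0,0,0.004, -0.3,-0.003,-0.0015,0.0043,0,0,0.004, -0.3,-0.003,-0.0015,0.0043,0,0,0.004, -0.3,-0.003,-0.0015,0.0043,0,0,0.004]'; python3 -c "
from h import *
st();goal([.5965,.190,.0475],99.5)"
python3 -m creep '[1,0,0,0,0,0,0, 1,0,0,0,0,0,0, 1,0,0,0,0,0,0, 1,0,0,0,0,0,0]' 30; python3 -c "
from h import *
st()"
```

```text
time: 2.78
position: [0.5962, 0.1901, 0.0467]
tcp_rot: [[-0.165, 0.986, 0.0], [0.986, 0.165, 0.0], [0.0, 0.0, -1.0]]
contact_force: [0.5, 0.3, -0.1]
width: 0.0555
t 2.78 p [0.5962 0.1901 0.0467] yaw 99.52 tilt [0.     0.0001] F [ 0.47  0.3  -0.11] M [-0.008 -0.042 -0.021] w 0.0555 q [-27.2  23.9   8.7  98.3  -4.2  58.1  82.5]
shift [-0.0001  0.0003 -0.0008] rotvec [ 0.0001 -0.0001  0.0004] norm deg 0.0
time: 3.12
position: [0.5962, 0.1903, 0.0468]
tcp_rot: [[-0.166, 0.986, 0.0], [0.986, 0.166, 0.0], [0.0, 0.0, -1.0]]
contact_force: [-0.0, 0.3, -0.0]
width: 0.0115
t 3.12 p [0.5962 0.1903 0.0468] yaw 99.53 tilt [0.0002 0.0003] F [-0.    0.28 -0.02] M [-0.081 -0.034 -0.009] w 0.0115 q [-27.2  23.9   8.7  98.3  -4.2  58.1  82.5]
```

```bash
python3 -m creep '[1,0,0,0,0,0,0, 1,0,0,0,0,0,0, 1,0,0,0,0,0,0, 1,0,0,0,0,0,0]' 80; python3 -c "
from h import *
st()"
```

```text
time: 3.45
position: [0.5963, 0.1902, 0.0468]
tcp_rot: [[-0.166, 0.986, 0.0], [0.986, 0.166, 0.0], [0.0, 0.0, -1.0]]
contact_force: [0.0, 1.8, 0.7]
width: 0.0108
t 3.45 p [0.5963 0.1902 0.0468] yaw 99.53 tilt [0.0004 0.0003] F [0.02 1.83 0.72] M [ 0.103 -0.002  0.02 ] w 0.0108 q [-27.2  23.9   8.7  98.2  -4.2  58.1  82.5]
```

```bash
python3 -m creep '[1,0,0,-0.005,0,0,0, 1,0,0,-0.01,0,0,0, 1,0,0,-0.016,0,0,0, 1,0,0,-0.022,0,0,0, 1,0,0,-0.028,0,0,0, 1,0,0,-0.04,0,0,0, 1,0,0,-0.055,0,0,0, 1,0,0,-0.07,0,0,0]'; python3 -c "
from h import *
st()"
python3 -m creep '[1,0,0,-0.02,0,0,0, 1,0,0,-0.035,0,0,0, 1,0,0,-0.045,0,0,0, 1,0,0,-0.045,0,0,0, 1,0,0,-0.045,0,0,0]'; python3 -c "
from h import *
st();goal([.5613,-.1855,.16],97.9)
cv2.imwrite('pics/s2.png',cv2.resize(capture('scene')[100:260,200:380],None,fx=4,fy=3.7,interpolation=cv2.INTER_CUBIC))"
```

```text
time: 4.12
position: [0.5962, 0.1896, 0.118]
tcp_rot: [[-0.165, 0.986, 0.0], [0.986, 0.165, -0.0], [-0.0, 0.0, -1.0]]
contact_force: [0.1, -0.3, -0.2]
width: 0.0107
t 4.12 p [0.5962 0.1896 0.118 ] yaw 99.5 tilt [ 0.0001 -0.0005] F [ 0.14 -0.3  -0.22] M [-0.012  0.003  0.03 ] w 0.0107 q [-27.6  19.7   9.2  95.   -3.4  65.5  81.9]
time: 4.53
position: [0.5964, 0.1899, 0.1624]
tcp_rot: [[-0.165, 0.986, 0.001], [0.986, 0.165, 0.0], [0.0, 0.001, -1.0]]
contact_force: [0.4, 0.6, -0.3]
width: 0.0106
t 4.53 p [0.5964 0.1899 0.1624] yaw 99.51 tilt [0.0012 0.0003] F [ 0.37  0.59 -0.34] M [ 0.038  0.003 -0.017] w 0.0106 q [-27.8  17.7   9.3  92.4  -3.   70.2  81.7]
shift [-0.3645 -0.0967  0.0022] rotvec [ 0.0012 -0.0002  0.0281] norm deg 1.6
```

View pics/s2.png

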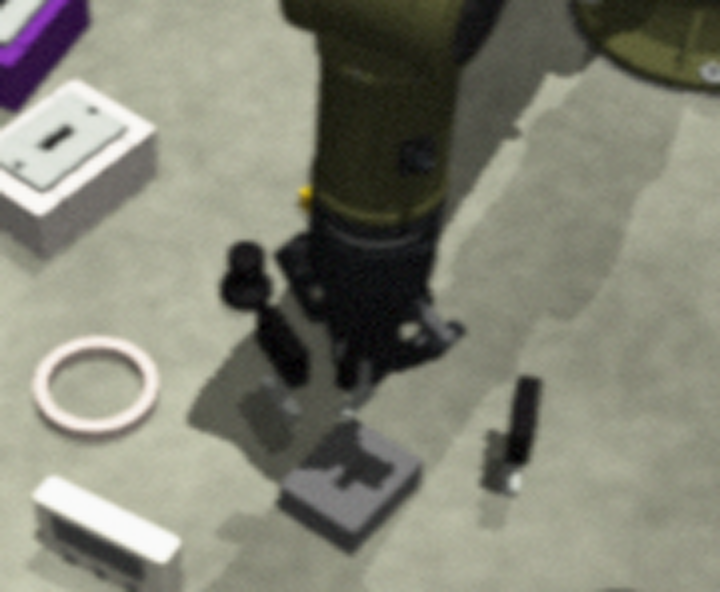

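The key hangs straight from the jaws, head tip at crop (348,412), and the stand pocket is empty. Now across to the white block.

```bash
python3 -m creep '[1,-0.02,-0.006,-0.005,0,0,0, 1,-0.055,-0.015,-0.005,0,0,0.005, 1,-0.093,-0.025,-0.005,0,0,0.01, 1,-0.13,-0.035,-0.005,0,0,0.015, 1,-0.168,-0.045,-0.005,0,0,0.02, 1,-0.206,-0.055,-0.005,0,0,0.025, 1,-0.244,-0.065,-0.005,0,0,0.028, 1,-0.28,-0.075,-0.005,0,0,0.028]'
python3 -c "
from h import *
st();goal([.5613,-.1855,.15],97.9)"
```

```text
time: 5.25
position: [0.5671, -0.1007, 0.1653]
tcp_rot: [[-0.137, 0.991, -0.002], [0.991, 0.137, -0.0], [0.0, -0.002, -1.0]]
contact_force: [0.6, 0.5, -0.9]
width: 0.0107
t 5.25 p [ 0.5671 -0.1007  0.1653] yaw 97.88 tilt [-0.0023 -0.0001] F [ 0.61  0.54 -0.93] M [-0.042 -0.068  0.043] w 0.0107 q [ -9.4  12.   19.2  99.5  -4.2  69.3 108.7]
shift [-0.0832 -0.0173  0.0154] rotvec [-0.0022 -0.0002 -0.0004] norm deg 0.1
```

```bash
python3 -m creep '[1,-0.025,-0.005,0,0,0,0, 1,-0.05,-0.011,0,0,0,0, 1,-0.07,-0.015,0.005,0,0,0, 1,-0.083,-0.017,0.015,0,0,0, 1,-0.083,-0.017,0.015,0,0,0, 1,-0.083,-0.017,0.015,0,0,0, 1,-0.083,-0.017,0.015,0,0,0]'
python3 -c "
from h import *
st();goal([.5613,-.1855,.12],97.9)"
```

```text
time: 5.83
position: [0.5631, -0.1813, 0.1511]
tcp_rot: [[-0.139, 0.99, -0.001], [0.99, 0.139, 0.001], [0.001, -0.001, -1.0]]
contact_force: [-0.0, 0.1, 0.2]
width: 0.0107
t 5.83 p [ 0.5631 -0.1813  0.1511] yaw 98.0 tilt [-0.0012  0.0012] F [-0.02  0.12  0.18] M [0.04  0.025 0.05 ] w 0.0107 q [ -3.4  14.8  21.9  98.3  -5.9  68.1 118.1]
shift [-0.0039 -0.0024  0.0311] rotvec [-0.001  -0.0014  0.0018] norm deg 0.1
```

```bash
python3 -m creep '[1,-0.004,-0.0024,0.01,0,0,0, 1,-0.004,-0.0024,0.02,0,0,0, 1,-0.004,-0.0024,0.03,0,0,0, 1,-0.004,-0.0024,0.031,0,0,0, 1,-0.004,-0.0024,0.031,0,0,0, 1,-0.004,-0.0024,0.031,0,0,0]'
python3 -c "
from h import *
st();goal([.5613,-.1855,.12],97.9)
cv2.imwrite('pics/s3.png',cv2.resize(capture('scene')[90:180,160:270],None,fx=7,fy=6.5,interpolation=cv2.INTER_CUBIC))
cv2.imwrite('pics/t3.png',cv2.resize(capture('top')[140:220,280:370],None,fx=7,fy=7,interpolation=cv2.INTER_CUBIC))"
```

```text
time: 6.33
position: [0.5613, -0.1871, 0.1205]
tcp_rot: [[-0.138, 0.99, -0.0], [0.99, 0.138, 0.0], [0.0, -0.0, -1.0]]
contact_force: [-0.7, 0.0, -0.4]
width: 0.011
t 6.33 p [ 0.5613 -0.1871  0.1205] yaw 97.94 tilt [-0.0003  0.0001] F [-0.67  0.   -0.41] M [-0.01  -0.009 -0.009] w 0.011 q [ -2.8  16.3  21.9 100.2  -6.7  64.7 119.1]
shift [0.0016 0.0002 0.0005] rotvec [-0.0003 -0.0002  0.0007] norm deg 0.0
```

View pics/s3.png

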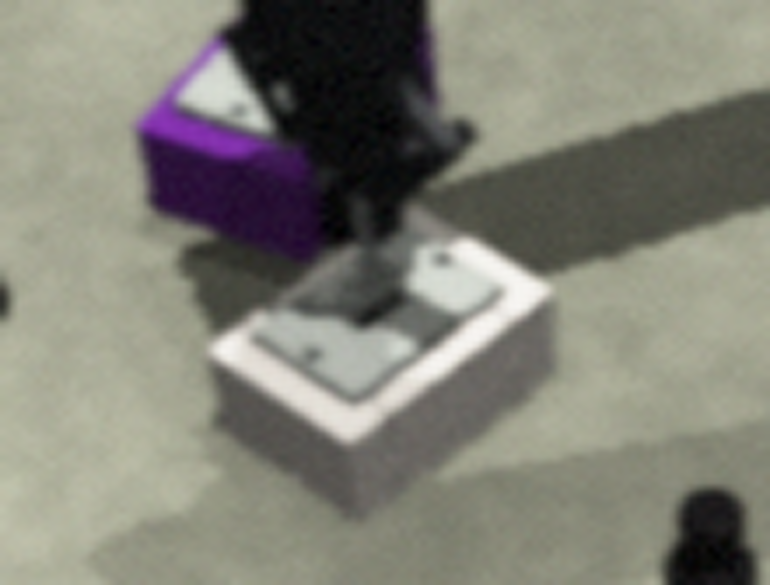

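The head (crop (370,250)) hangs over the slot (crop (378,308)). I centre the small y error and come down in small steps, reading the force.

```bash
python3 -m creep '[1,0.0016,0.0002,0.003,0,0,0, 1,0.0016,0.0002,0.006,0,0,0, 1,0.0016,0.0002,0.009,0,0,0, 1,0.0016,0.0002,0.011,0,0,0, 1,0.0016,0.0002,0.011,0,0,0, 1,0.0016,0.0002,0.011,0,0,0, 1,0.0016,0.0002,0.011,0,0,0]'
python3 -c "
from h import *
st();goal([.5613,-.1855,.1095],97.9)"
```

```text
time: 7.02
position: [0.5614, -0.1858, 0.1098]
tcp_rot: [[-0.138, 0.99, 0.0], [0.99, 0.138, 0.0], [-0.0, 0.0, -1.0]]
contact_force: [0.2, -0.5, 0.2]
width: 0.0108
t 7.02 p [ 0.5614 -0.1858  0.1098] yaw 97.91 tilt [0.0002 0.    ] F [ 0.21 -0.47  0.17] M [-0.05  -0.013 -0.017] w 0.0108 q [ -2.8  16.9  21.8 100.9  -6.9  63.5 119.2]
shift [ 0.0003 -0.      0.0003] rotvec [0.0002 0.     0.0002] norm deg 0.0
```

```bash
python3 -m creep '[1,0,0,0.001,0,0,0, 1,0,0,0.002,0,0,0, 1,0,0,0.003,0,0,0, 1,0,0,0.003,0,0,0]'
python3 -m creep '[1,0,0,0.0005,0,0,0, 1,0,0,0.001,0,0,0, 1,0,0,0.001,0,0,0]'
python3 -c "
from h import *
st()"
```

```text
time: 7.35
position: [0.5611, -0.1857, 0.1064]
tcp_rot: [[-0.138, 0.99, -0.0], [0.99, 0.138, 0.0], [0.0, -0.0, -1.0]]
contact_force: [0.4, -1.0, -1.0]
width: 0.0109
time: 7.6
position: [0.5613, -0.1857, 0.1056]
tcp_rot: [[-0.138, 0.99, -0.0], [0.99, 0.138, 0.0], [0.0, -0.0, -1.0]]
contact_force: [0.1, -0.5, -0.7]
width: 0.0109
t 7.6 p [ 0.5613 -0.1857  0.1056] yaw 97.92 tilt [-0.      0.0001] F [ 0.05 -0.53 -0.68] M [ 0.03  -0.017 -0.012] w 0.0109 q [ -2.7  17.1  21.8 101.1  -7.   63.1 119.2]
```

```bash
python3 -m creep '[1,0,0,0.0005,0,0,0, 1,0,0,0.001,0,0,0, 1,0,0,0.001,0,0,0]'
python3 -m creep '[1,0,0,0.0005,0,0,0, 1,0,0,0.001,0,0,0, 1,0,0,0.001,0,0,0]'
python3 -c "
from h import *
st()"
```

```text
time: 7.85
position: [0.5612, -0.1857, 0.1046]
tcp_rot: [[-0.138, 0.99, -0.0], [0.99, 0.138, 0.0], [0.0, -0.0, -1.0]]
contact_force: [0.7, -0.4, -1.3]
width: 0.0109
time: 8.1
position: [0.5612, -0.1857, 0.1036]
tcp_rot: [[-0.138, 0.99, -0.0], [0.99, 0.138, 0.0], [0.0, -0.0, -1.0]]
contact_force: [0.2, -0.3, -1.0]
width: 0.0107
t 8.1 p [ 0.5612 -0.1857  0.1036] yaw 97.92 tilt [-0.0001  0.0001] F [ 0.17 -0.3  -0.99] M [ 0.019  0.007 -0.022] w 0.0107 q [ -2.7  17.3  21.7 101.2  -7.1  62.9 119.3]
```

The underside is 3 mm below the plate top with no contact force, so the head is in the slot. I continue down.

```bash
python3 -m creep '[1,0,0,0.001,0,0,0, 1,0,0,0.002,0,0,0, 1,0,0,0.003,0,0,0, 1,0,0,0.003,0,0,0]'
python3 -m creep '[1,0,0,0.001,0,0,0, 1,0,0,0.002,0,0,0, 1,0,0,0.003,0,0,0, 1,0,0,0.003,0,0,0]'
python3 -m creep '[1,0,0,0.001,0,0,0, 1,0,0,0.002,0,0,0, 1,0,0,0.003,0,0,0, 1,0,0,0.003,0,0,0]'
python3 -c "
from h import *
st()"
```

```text
time: 8.43
position: [0.5611, -0.1857, 0.1004]
tcp_rot: [[-0.138, 0.99, -0.0], [0.99, 0.138, 0.0], [0.0, -0.0, -1.0]]
contact_force: [-0.8, 0.6, -0.4]
width: 0.0111
time: 8.77
position: [0.5611, -0.1857, 0.0974]
tcp_rot: [[-0.138, 0.99, -0.0], [0.99, 0.138, 0.0], [0.0, -0.0, -1.0]]
contact_force: [-1.2, -0.3, -0.6]
width: 0.0109
time: 9.1
position: [0.5611, -0.1857, 0.0944]
tcp_rot: [[-0.138, 0.99, -0.0], [0.99, 0.138, 0.0], [0.0, -0.0, -1.0]]
contact_force: [-0.2, 0.6, -0.2]
width: 0.0107
t 9.1 p [ 0.5611 -0.1857  0.0944] yaw 97.93 tilt [-0.0003  0.0001] F [-0.18  0.57 -0.25] M [-0.047  0.035 -0.026] w 0.0107 q [ -2.6  17.8  21.6 101.7  -7.4  61.9 119.5]
```

```bash
python3 -m creep '[1,0,0,0.001,0,0,0, 1,0,0,0.002,0,0,0, 1,0,0,0.003,0,0,0, 1,0,0,0.004,0,0,0, 1,0,0,0.004,0,0,0]'
python3 -m creep '[1,0,0,0.001,0,0,0, 1,0,0,0.002,0,0,0, 1,0,0,0.003,0,0,0, 1,0,0,0.004,0,0,0, 1,0,0,0.004,0,0,0]'
python3 -m creep '[1,0,0,0.001,0,0,0, 1,0,0,0.002,0,0,0, 1,0,0,0.003,0,0,0, 1,0,0,0.004,0,0,0, 1,0,0,0.004,0,0,0]'
python3 -c "
from h import *
st()"
```

```text
time: 9.52
position: [0.5614, -0.1857, 0.0911]
tcp_rot: [[-0.138, 0.99, 0.0], [0.99, 0.138, 0.0], [0.0, 0.0, -1.0]]
contact_force: [-1.9, 0.4, 4.0]
width: 0.0111
time: 9.93
position: [0.5615, -0.1858, 0.0871]
tcp_rot: [[-0.138, 0.99, 0.0], [0.99, 0.138, 0.0], [0.0, 0.001, -1.0]]
contact_force: [-2.2, 0.6, 6.4]
width: 0.011
time: 10.35
position: [0.5615, -0.1858, 0.0834]
tcp_rot: [[-0.138, 0.99, 0.001], [0.99, 0.138, 0.0], [0.0, 0.001, -1.0]]
contact_force: [-2.5, 1.0, 8.7]
width: 0.0111
t 10.35 p [ 0.5615 -0.1858  0.0834] yaw 97.92 tilt [0.0005 0.0002] F [-2.51  1.04  8.7 ] M [0.196 0.715 0.028] w 0.0111 q [ -2.5  18.5  21.5 102.2  -7.7  60.7 119.7]
```

Spring felt where expected (4 N at first touch, 8.7 N now). A little more depth, with a 0.5 mm ease away from the slight side force.

```bash
python3 -m creep '[1,0,-0.0005,0.001,0,0,0, 1,0,-0.0005,0.002,0,0,0, 1,0,-0.0005,0.0023,0,0,0, 1,0,-0.0005,0.0023,0,0,0, 1,0,-0.0005,0.0023,0,0,0]'
python3 -c "
from h import *
st()"
```

```text
time: 10.77
position: [0.5615, -0.1858, 0.0817]
tcp_rot: [[-0.138, 0.99, 0.002], [0.99, 0.138, 0.0], [-0.0, 0.002, -1.0]]
contact_force: [-3.1, 1.1, 9.4]
width: 0.0108
t 10.77 p [ 0.5615 -0.1858  0.0817] yaw 97.92 tilt [0.0016 0.0002] F [-3.12  1.11  9.38] M [ 0.334  0.656 -0.003] w 0.0108 q [ -2.4  18.6  21.5 102.3  -7.8  60.4 119.8]
```

```bash
python3 -m creep '[1,0,0,0,0,0,0.05, 1,0,0,0,0,0,0.12, 1,0,0,0,0,0,0.2, 1,0,0,0,0,0,0.28, 1,0,0,0,0,0,0.36, 1,0,0,0,0,0,0.4, 1,0,0,0,0,0,0.4]'
python3 -c "
from h import *
st();goal([.5614,-.1857,.0815],7.9)"
```

```text
time: 11.35
position: [0.563, -0.1861, 0.0823]
tcp_rot: [[0.26, 0.966, 0.005], [0.966, -0.26, -0.001], [0.0, 0.005, -1.0]]
contact_force: [-0.0, 0.9, 8.0]
width: 0.0108
t 11.35 p [ 0.563  -0.1861  0.0823] yaw 74.91 tilt [ 0.0049 -0.0009] F [-0.02  0.94  7.97] M [ 0.05   0.032 -0.034] w 0.0108 q [ -5.5  19.   25.2 102.4  -9.2  60.4  97.9]
shift [-0.     -0.0017  0.0008] rotvec [ 0.0041 -0.0033  1.1696] norm deg 67.0
```

```bash
python3 -m creep '[1,0,-0.0005,0.0003,0,0,0.08, 1,0,-0.001,0.0006,0,0,0.17, 1,0,-0.0014,0.0006,0,0,0.26, 1,0,-0.0014,0.0006,0,0,0.35, 1,0,-0.0014,0.0006,0,0,0.44, 1,0,-0.0014,0.0006,0,0,0.53, 1,0,-0.0014,0.0006,0,0,0.58, 1,0,-0.0014,0.0006,0,0,0.58]'
python3 -c "
from h import *
st();goal([.5614,-.1857,.0815],7.9)"
```

```text
time: 12.02
position: [0.5617, -0.186, 0.0817]
tcp_rot: [[0.747, 0.665, 0.005], [0.665, -0.747, -0.001], [0.003, 0.004, -1.0]]
contact_force: [0.4, 0.2, 8.2]
width: 0.0107
t 12.02 p [ 0.5617 -0.186   0.0817] yaw 41.65 tilt [ 0.0049 -0.0011] F [0.42 0.22 8.22] M [ 0.089  0.055 -0.021] w 0.0107 q [-10.   19.5  30.7 102.7 -11.3  60.5  66.4]
shift [ 0.     -0.0004  0.0002] rotvec [ 0.0031 -0.0041  0.5891] norm deg 33.8
```

```bash
python3 -m creep '[1,0,0,0,0.001,-0.001,0.08, 1,0,0,0,0.001,-0.002,0.17, 1,0,0,0,0.002,-0.003,0.26, 1,0,0,0,0.003,-0.004,0.35, 1,0,0,0,0.003,-0.004,0.44, 1,0,0,0,0.003,-0.004,0.53, 1,0,0,0,0.003,-0.004,0.59, 1,0,0,0,0.003,-0.004,0.59]'
python3 -c "
from h import *
st();goal([.5614,-.1857,.0815],7.9)"
```

```text
time: 12.68
position: [0.5618, -0.1859, 0.0817]
tcp_rot: [[0.991, 0.136, 0.0], [0.136, -0.991, 0.0], [0.0, 0.0, -1.0]]
contact_force: [-0.3, -0.1, 9.8]
width: 0.011
t 12.68 p [ 0.5618 -0.1859  0.0817] yaw 7.83 tilt [0.0002 0.    ] F [-0.35 -0.14  9.77] M [ 0.046  0.007 -0.008] w 0.011 q [-14.7  20.8  36.6 102.6 -14.   61.1  34.7]
shift [-0.0004 -0.0002  0.0002] rotvec [ 0.     -0.0002 -0.0013] norm deg 0.1
```

```bash
python3 -m creep '[1,-0.0004,0,-0.001,0,0,0, 1,-0.0004,0,-0.002,0,0,0, 1,-0.0004,0,-0.003,0,0,0, 1,-0.0004,0,-0.004,0,0,0, 1,-0.0004,0,-0.005,0,0,0, 1,-0.0004,0,-0.005,0,0,0]'
python3 -m creep '[1,0,0,-0.001,0,0,0, 1,0,0,-0.002,0,0,0, 1,0,0,-0.0028,0,0,0, 1,0,0,-0.0028,0,0,0, 1,0,0,-0.0028,0,0,0]'
python3 -c "
from h import *
st()"
```

```text
time: 13.18
position: [0.5617, -0.1858, 0.0866]
tcp_rot: [[0.99, 0.139, 0.001], [0.139, -0.99, 0.0], [0.001, 0.0, -1.0]]
contact_force: [1.3, 0.4, 5.7]
width: 0.011
time: 13.6
position: [0.5616, -0.1858, 0.0889]
tcp_rot: [[0.99, 0.139, 0.001], [0.139, -0.99, -0.0], [0.001, 0.0, -1.0]]
contact_force: [2.6, -0.1, 5.1]
width: 0.011
t 13.6 p [ 0.5616 -0.1858  0.0889] yaw 7.98 tilt [ 0.0008 -0.0001] F [ 2.63 -0.06  5.11] M [ 0.028 -0.562 -0.005] w 0.011 q [-14.9  20.2  36.7 102.3 -13.6  61.8  34.5]
```

```bash
python3 -m creep '[1,0.0005,0,0,0,0,0, 1,0.001,0,0,0,0,0, 1,0.001,0,0,0,0,0, 1,0.001,0,0,0,0,0]'
python3 -c "
from h import *
st()"
```

```text
time: 13.93
position: [0.5618, -0.1858, 0.0886]
tcp_rot: [[0.99, 0.139, -0.001], [0.139, -0.99, -0.0], [-0.001, -0.0, -1.0]]
contact_force: [1.4, 0.8, 5.7]
width: 0.0113
t 13.93 p [ 0.5618 -0.1858  0.0886] yaw 7.97 tilt [-0.001 -0.   ] F [1.35 0.83 5.74] M [-0.014 -0.208 -0.059] w 0.0113 q [-14.9  20.3  36.7 102.2 -13.6  61.9  34.5]
```

```bash
python3 -m creep '[1,0.0003,0,-0.0005,0,0,0, 1,0.0005,0,-0.001,0,0,0, 1,0.0005,0,-0.0015,0,0,0, 1,0.0005,0,-0.0015,0,0,0]'
python3 -c "
from h import *
st()"
```

```text
time: 14.27
position: [0.5618, -0.1858, 0.0898]
tcp_rot: [[0.99, 0.139, -0.002], [0.139, -0.99, 0.0], [-0.002, -0.0, -1.0]]
contact_force: [2.1, -0.1, 4.9]
width: 0.011
t 14.27 p [ 0.5618 -0.1858  0.0898] yaw 7.96 tilt [-0.002   0.0001] F [ 2.06 -0.14  4.85] M [-0.187 -0.469 -0.031] w 0.011 q [-14.9  20.3  36.7 102.1 -13.5  62.1  34.5]
```

```bash
python3 -m creep '[1,0,0,-0.0004,0,0,0, 1,0,0,-0.0008,0,0,0, 1,0,0,-0.0008,0,0,0, 1,0,0,-0.0008,0,0,0]'
python3 -c "
from h import *
st()"
python3 -m creep '[1,0,0,-0.0004,0,0,0, 1,0,0,-0.0008,0,0,0, 1,0,0,-0.0008,0,0,0]'
python3 -c "
from h import *
st()"
```

```text
time: 14.6
position: [0.561, -0.1855, 0.0901]
tcp_rot: [[0.99, 0.138, -0.004], [0.138, -0.99, 0.001], [-0.004, -0.001, -1.0]]
contact_force: [1.8, -1.4, 4.2]
width: 0.0109
t 14.6 p [ 0.561  -0.1855  0.0901] yaw 7.96 tilt [-0.0037  0.0007] F [ 1.81 -1.42  4.19] M [-0.318 -0.595  0.048] w 0.0109 q [-14.9  20.3  36.7 102.1 -13.5  62.3  34.4]
time: 14.85
position: [0.5606, -0.1853, 0.0907]
tcp_rot: [[0.99, 0.139, -0.005], [0.139, -0.99, 0.001], [-0.005, -0.002, -1.0]]
contact_force: [2.6, -1.4, 3.6]
width: 0.0111
t 14.85 p [ 0.5606 -0.1853  0.0907] yaw 7.96 tilt [-0.0047  0.001 ] F [ 2.56 -1.36  3.56] M [-0.3   -0.492 -0.003] w 0.0111 q [-14.9  20.2  36.7 102.1 -13.4  62.4  34.4]
```

```bash
python3 -m creep '[1,0,0,0,0,0,0, 1,0,0,0,0,0,0]' 20
python3 -m creep '[0.6,0,0,0,0,0,0, 0.4,0,0,0,0,0,0, 0.2,0,0,0,0,0,0, 0.2,0,0,0,0,0,0, 0.2,0,0,0,0,0,0]'
python3 -c "
from h import *
st()
cv2.imwrite('pics/s4.png',cv2.resize(capture('scene')[90:180,160:270],None,fx=7,fy=6.5,interpolation=cv2.INTER_CUBIC))"
```

```text
time: 15.02
position: [0.5606, -0.1853, 0.0906]
tcp_rot: [[0.99, 0.139, -0.005], [0.139, -0.99, 0.001], [-0.005, -0.002, -1.0]]
contact_force: [2.1, -1.1, 4.5]
width: 0.0112
time: 15.43
position: [0.5599, -0.185, 0.09]
tcp_rot: [[0.99, 0.139, -0.006], [0.139, -0.99, 0.002], [-0.006, -0.002, -1.0]]
contact_force: [-0.4, 0.2, -0.3]
width: 0.0341
t 15.43 p [ 0.5599 -0.185   0.09  ] yaw 7.97 tilt [-0.0064  0.0015] F [-0.42  0.2  -0.31] M [0.021 0.003 0.035] w 0.0341 q [-14.9  20.2  36.7 102.2 -13.4  62.4  34.4]
```

View pics/s4.png

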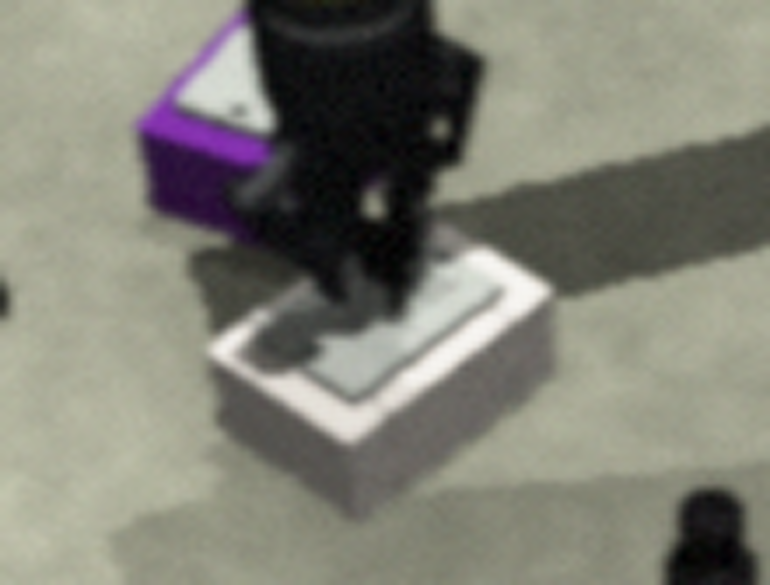

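The jaws are open (34 mm) around the wing and the wrist force is about zero. I go straight up and aside to look.

```bash
python3 -m creep '[0.2,0,0,-0.01,0,0,0, 0.2,0,0,-0.025,0,0,0, 0.2,0,0,-0.045,0,0,0, 0.2,0,0,-0.07,0,0,0, 0.2,0,0,-0.1,0,0,0, 0.2,0,0,-0.12,0,0,0, 0.2,0,0,-0.12,0,0,0]'
python3 -m creep '[0.2,-0.005,-0.03,0,0,0,0, 0.2,-0.01,-0.06,0,0,0,0, 0.2,-0.02,-0.1,0,0,0,0, 0.2,-0.02,-0.14,0,0,0,0, 0.2,-0.02,-0.18,0,0,0,0, 0.2,-0.02,-0.22,0,0,0,0, 0.2,-0.02,-0.22,0,0,0,0, 0.2,-0.02,-0.22,0,0,0,0]'
python3 -c "
from h import *
st()
s=capture('scene');t=capture('top')
cv2.imwrite('pics/s5f.png',s);cv2.imwrite('pics/t5f.png',t)
cv2.imwrite('pics/s5.png',cv2.resize(s[90:180,160:270],None,fx=7,fy=6.5,interpolation=cv2.INTER_CUBIC))
cv2.imwrite('pics/t5.png',cv2.resize(t[145:225,280:370],None,fx=7,fy=7,interpolation=cv2.INTER_CUBIC))"
```

```text
time: 16.07
position: [0.5637, -0.1867, 0.2165]
tcp_rot: [[0.99, 0.138, 0.004], [0.138, -0.99, -0.0], [0.004, 0.001, -1.0]]
contact_force: [1.1, -0.6, 1.0]
width: 0.0342
time: 16.73
position: [0.5102, 0.0326, 0.2111]
tcp_rot: [[0.989, 0.144, -0.005], [0.145, -0.99, 0.001], [-0.005, -0.002, -1.0]]
contact_force: [0.3, -1.0, -0.3]
width: 0.0343
t 16.73 p [0.5102 0.0326 0.2111] yaw 8.31 tilt [-0.0053  0.0014] F [ 0.3  -1.01 -0.26] M [-0.061 -0.012 -0.032] w 0.0343 q [-34.5   1.9  28.8 104.9  -1.1  73.7   2.8]
```

View pics/s5.png

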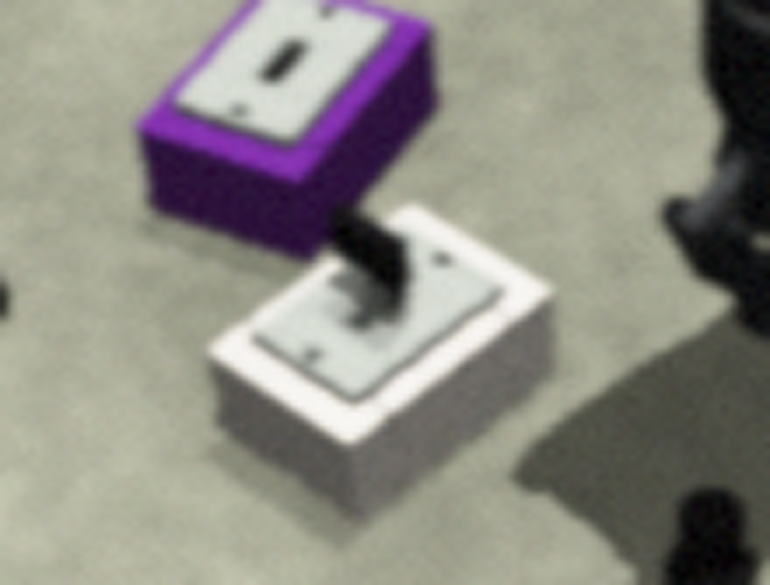

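View pics/t5.png

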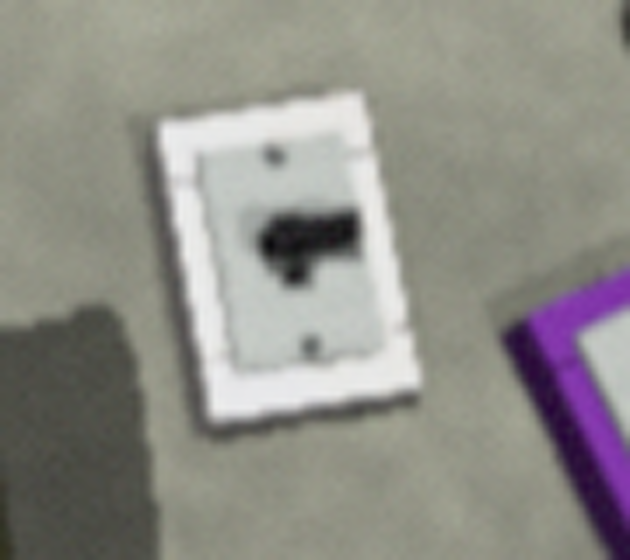

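View pics/t5f.png

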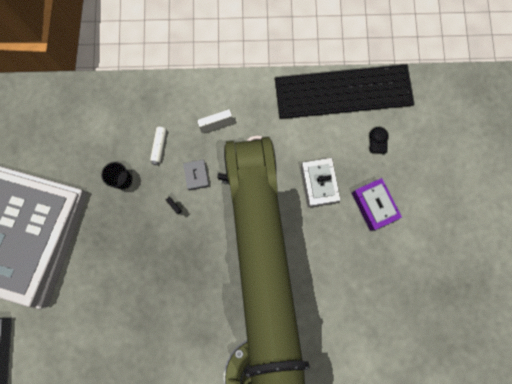

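Run:
```python
from h import *
t=cv2.imread("pics/t5f.png");s=cv2.imread("pics/s5f.png")
a=blobs("top",t,(310,170,335,190),55,6)[0];b=blobs("scene",s,(203,118,225,142),55,6)[0]
print(a[0],a[1],rectinfo("top",a[2],.124));print(b[0],b[1]);print(two(b[1],a[1]).round(4))
# block moved? bystanders outside arm
d=cv2.absdiff(s,cv2.imread("pics/scene0.png")).max(2);m=(d>45).astype(np.uint8)
n,_,stt,c=cv2.connectedComponentsWithStats(m)
for i in range(1,n):
    if stt[i][4]>6: print(stt[i],c[i].round())
```

```text
59.515625 [323.25546403 178.84946836] (array([ 0.5578, -0.184 ]), array([0.0236, 0.037 ]), np.float64(124.7))
140.859375 [209.47901645 125.44674616]
[ 0.5617 -0.1888  0.1164]
[ 233    0  127  187 8373] [283.  81.]
[375   0  15  25 137] [382.  11.]
[425   0  10   4  28] [430.   1.]
[502   0  10  13  75] [508.   4.]
[401   7  26  66 690] [414.  35.]
[362  23  12  45 253] [366.  43.]
[372  34   7  12  56] [375.  39.]
[345  98  37  25 247] [362. 113.]
[ 342  104  135  166 4204] [416. 194.]
[207 122  12  15 134] [212. 129.]
[215 137   3   3   8] [216. 138.]
[502 168  10  31 211] [508. 185.]
[281 214  14  19 125] [288. 222.]
[492 252  12   8  58] [498. 256.]
```

View pics/s5f.png

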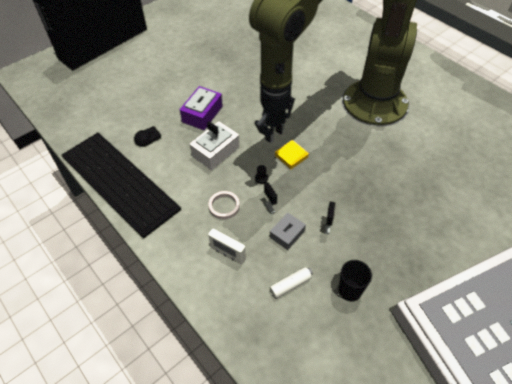

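Run:
```python
from h import *
y=np.radians(97.9);X=np.array([np.cos(y),np.sin(y),0]);Y=np.array([-np.sin(y),np.cos(y),0]);c0=np.array([.5616,-.1857,0])
outs=[]
for n,f,(x0,y0) in(("top","t5f",(300,160)),("scene","s5f",(192,110))):
    im=cv2.imread(f"pics/{f}.png");S=9;a=cv2.resize(im[y0:y0+40,x0:x0+44],None,fx=S,fy=S,interpolation=cv2.INTER_CUBIC)
    p=P[n];T=p["camera_from_world"]
    for z,col in((.094,(255,0,0)),(.124,(0,0,255))):
        w=np.array([c0+sx*.02*X+sy*.006*Y+[0,0,z] for sx,sy in((1,1),(1,-1),(-1,-1),(-1,1))])
        uv=cv2.projectPoints(w,cv2.Rodrigues(T[:3,:3])[0],T[:3,3],p["mtx"],np.array([p["k1"],0,0,0.]))[0].reshape(-1,2)
        cv2.polylines(a,[((uv-[x0,y0]+.5)*S).astype(np.int32)],True,col,1)
    outs.append(a)
cv2.imwrite("pics/chk.png",np.hstack(outs))
```

```text
(no output)
```

View pics/chk.png

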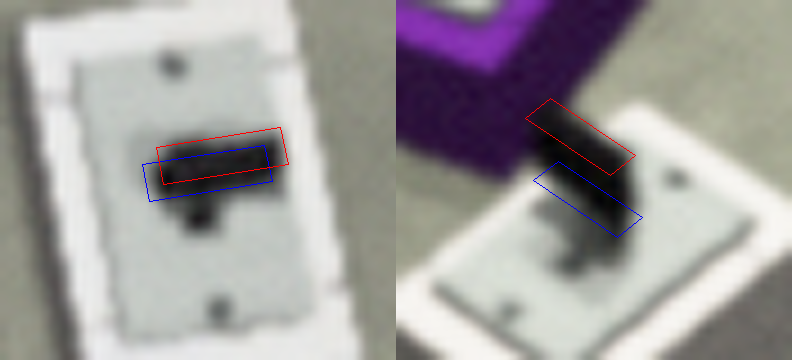

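Run:
```python
from h import *
outs=[]
for n,(x0,y0) in(("top",(308,165)),("scene",(200,114))):
    im=np.mean([capture(n).astype(float) for _ in range(6)],0);np.save(f"pics/{n}m.npy",im)
    c=cv2.resize(np.clip(im[y0:y0+28,x0:x0+28]*2,0,255).astype(np.uint8),None,fx=14,fy=14,interpolation=cv2.INTER_CUBIC)
    for k in range(0,28,4): cv2.putText(c,str(x0+k),(k*14+7,10),0,.35,(0,0,255));cv2.putText(c,str(y0+k),(0,k*14+11),0,.35,(0,0,255))
    outs.append(c)
cv2.imwrite("pics/z.png",np.hstack(outs))
```

```text
(no output)
```

View pics/z.png

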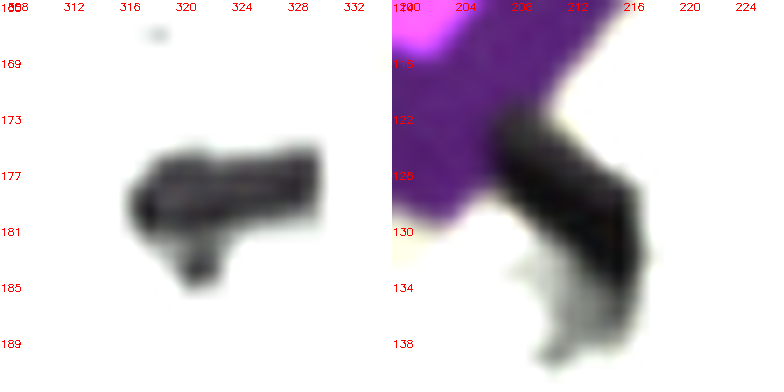

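Run:
```python
import numpy as np
s=np.load("pics/scenem.npy").mean(2);t=np.load("pics/topm.npy").mean(2)
for v in(128,130,132):print(v,s[v,204:224].round().astype(int))
for v in(176,177,178,179):print(v,t[v,313:336].round().astype(int))
for u in(324,326,328):print(u,t[170:186,u].round().astype(int))
```

```text
128 [ 53  78  99  90  51  22  10   8   8  10  15  19  22  66 150 204 212 206
 198 206]
130 [120 165 203 214 186 118  64  34  14   8   9  10  12  52 126 187 209 195
 162 151]
132 [218 230 218 176 138 117 108  92  67  34  14  10  10  41 106 175 209 216
 217 216]
176 [187 171 165 163 150 113  73  56  51  56  72  68  63  60  54  46  40  58
 137 217 230 223 183]
177 [190 173 165 154 122  79  43  34  34  36  40  37  34  34  32  31  30  49
 125 207 229 228 204]
178 [190 173 162 135  82  44  37  37  37  34  36  34  35  33  30  24  27  53
 124 203 229 230 216]
179 [190 175 159 125  60  24  36  38  33  31  28  27  29  30  31  34  40  70
 136 209 230 230 217]
324 [197 195 190 177 159 122  68  37  34  27  34  68  92 117 129 143]
326 [196 194 190 181 162 119  60  34  33  30  52 101 158 188 196 197]
328 [195 191 192 187 155  96  46  31  24  34  67 111 165 195 198 197]
```

```bash
python3 -c "
from h import *
st();close_job()"
```

```text
t 17.43 p [0.5109 0.0296 0.2111] yaw 7.95 tilt [-0.0048  0.0011] F [-0.25 -0.25 -0.55] M [-0.05  -0.008 -0.011] w 0.0342 q [-34.4   1.9  28.9 104.9  -1.1  73.7   2.8]
the job is handed in; nothing more can be done
```

I took the key upright from the stand and lowered its head into the slot of the white block. It entered at the first try with no contact on the plate. I pressed it down to an underside height of about 45 mm against roughly 9–10 N, turned it 90°, let the spring lift it to about 54 mm, and released it. I handed the job in at 17.4 s with the arm clear.

**Key position:** With the arm clear, both camera views show the key standing across the slot. Its wing edges lie within about 1 px (2–3 mm) of where a locked, upright key should be. A rough two-view height estimate gave the wing's middle 116 mm up instead of the expected 109 mm. I put that down to the dark patches it used running into the slot and other dark areas behind the key.

**Forces:** The wrist force readings, taken at the end of each move, never exceeded about 10 N while the head was in the lock. A sideways force of 2–3 N showed up while pressing down and again while lifting.

**Other things on the counter:** Comparing the scene picture before and after showed changes only from the arm, its shadow, and the key leaving the stand and arriving in the block. The arm's final position hid part of the top view, so I made this check from the scene view only.

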